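# Press the rocker switch unit onto its stud plate

### The job

On the lock keeper's grey shelf, take the brown bakelite box that carries the black rocker switch, set it over the two brass studs of the dark steel plate and press it down until it sits fully home on the plate, then let go. Leave the look-alike box with the green lamp and the glass fuse jar where they are.

Things in the scene. Friction and masses are not known exactly. Their poses are not given: they have to be found in the camera images.
- switch_mid (a point): Centre (half-way up) of the loose, upright switch unit: brown bakelite box 96 (its x) x 50 (y) x 55 mm high, 0.2 to 0.3 kg, with a black rocker on an aluminium bezel on top, 13 mm higher. Grip its flat 50 mm wide body by the long sides. Below, two square sockets 36 x 36 mm, 33 mm deep, lie 22 mm either side of the middle along x; either way round fits. z up.
- seat (a point): Top middle of the fixed steel plate, 140 (x) x 90 x 12 mm; z up. Brass studs 22 mm either side along x: 30 mm high, 18 mm thick, tapering to 8 mm. The orange frame round them (112 x 62 mm) stands 10.5 mm up and stops the box half-way; a firm push (9 N, plus a little) sinks it flush for good, no spring back. Home: box underside on the plate, its centre 27.5 mm above this point, x axes in line.
- lamp_mid (a point): Centre (half-way up) of the lamp unit: the same loose brown box, 96 x 50 x 55 mm, but with a round green lamp on top, 16 mm higher. Not wanted; leave it in place.
- jar_mid (a point): Centre, 42 mm up, of the closed clear glass fuse jar with a steel lid, 60 mm across, 84 mm high, loose on the shelf beyond the work. Leave it in place. (A yellow flashlight and a red door stop, 52 mm high at most, lie farther out to the left and right, at least 0.38 m off the robot's x axis.)
There are look-alikes about, which are no part of the job. What is shaped like the part that bears switch_mid but blue is not meant. Leave any blue or purple look-alike of the part that bears seat alone.

How it is judged (in metres and radians):
At the end, for the whole second after the job is handed in: The switch unit stands upright and at rest over the stud plate, its centre within 15 mm of the plate's middle and its long side within 20 degrees of the plate's, pressed down so that its underside is within 4 mm of the plate (z of switch_mid in the frame of seat below 0.0315 m and horizontal distance between switch_mid and seat below 0.015 m and angle between the x axis of switch_mid and the x axis of seat, either way round below 0.35 rad and angle between switch_mid's own z axis and vertical below 0.1 rad and linear speed of switch below 0.02 m/s); the robot touches nothing.
It fails at once if the lamp unit is moved more than 30 mm (distance of lamp_mid from where it was at the start of the episode above 0.03 m).
It fails at once if the fuse jar is moved more than 30 mm or tipped (distance of jar_mid from where it was at the start of the episode above 0.03 m or angle between jar_mid's own z axis and vertical above 0.5 rad).
It also fails if it takes over 42 s, if anything falls off the work surface, if the arm or the gripper's body presses on something with over 40 N, if the wrist force passes 120 N, or if a joint passes its speed limit or range.

### The arm

A 6-joint arm with a two-finger parallel gripper is mounted at the origin on the work surface. World frame = base frame: x ahead of the robot, y to its left, z up, the work surface at z = 0. Lengths are in m, angles in degrees, forces in N, time in s.
With the tool pointing down it reaches from about 0.3 to 0.75 m from the base axis. Payload 8.5 kg.
Tool frame: the origin (TCP) lies on the centre line of the jaws, within the pads' length; the fingertips stand 14 mm ahead of it and the grasp point (between the pads) lies 5 mm behind it; z points along the fingers, x is the direction in which the jaws open and shut, and the axes are right-handed (so a half turn about z gives the same grasp; the last joint's range is limited). The gripper opens to 85 mm and grips with 20 to 120 N. Pads are 22 mm wide; open, the fingers measure 114 mm over their backs; the gripper's body (76 mm by 85 mm) begins 54 mm behind the grasp point. The pads swing forward as they close: fully open they stand 13 mm farther back than shut.
Start: joints at [53.669, 21.807, 74.336, -0, 83.858, -12.336], TCP at [0.224, 0.502, 0.245] pointing down, gripper open.
Joint ranges: [-178.18, 178.18], [-50.72, 133.34], [12.68, 142.11], [-81.47, 261.47], [9.98, 163.14], [-165.26, 165.26]. Speed limits (degrees/s): [136.94, 136.94, 180, 180, 180, 180].

### API

Orientations are given as a 3x3 rotation matrix whose columns are the frame's x, y, z axes.
In Python, from rig import * gives the robot as it stands.
- The arm moves only by the shell command python3 -m crank 'ROWS' [FORCE]. ROWS is JSON, one flat list of numbers, 7 for each row, row after row: the turn, a rotation vector about the world's x, y, z in rad, then the shift along the world's x, y, z in m, then the opening in per cent of the stroke, from 0 (shut) to 100 (fully open). A call has 1 to 20 rows; each row shifts and turns the commanded pose from where the row before left it; what a row does not reach is not made up. A row lasts 1/10 s, in which the tool goes at most 50 mm and 8.59 degrees, less where a joint would pass 70% of its speed; a pose out of reach is approached as far as the arm can. A call is refused whole if a number of a shift passes 0.05 or a number of a turn 0.15, either way. A call with a gripper value outside its range is refused whole. The fingers move at their own pace and stop on an object; FORCE is the grip in N (left out, the last holds). Time passes only in rows, so rows that do not move let the fingers close. It gives the time, the measured TCP pose, the force and the opening at its end, in the units of the state.
- observe(): the state, without advancing time (a new reading comes with each control period).
- get_image(name): name is "scene" or "side" or "wrist"; returns a dict with "frame" (420x560x3 uint8, red, green, blue), "fov_y" (degrees; the focal length in pixels is half the picture's height over the tangent of half this angle, whatever the lens; pixels are square), "cx", "cy" (the principal point, pixels), "world_to_cam" (4x4, takes a point from world to camera coordinates). Camera axes: x right, y up, looking along -z (the intrinsics and any distortion apply to the point x, -y, -z); pixel columns grow to the right and rows downward; lengths in m; the calibration is good to about 2 mm. The wrist camera is an equidistant fisheye: a pixel r from the principal point sees the ray r / f radians off the axis. A picture is of the moment at which its call begins. There is no depth.
- close_job(): hands the job in, once; it reports no verdict.
The state is a dict: "time_s": time; "q": joint angles; "qvel": joint speeds; "joint_efforts": joint torques, N m; "position": TCP position; "tool_rot": TCP orientation; "ft_force": force on the tool from outside, world axes, zero at the start; "wrist_torque": the same for the moment, N m; "grip_width": finger opening in m.
Only numpy, scipy, OpenCV 4.12 (cv2) and the standard library are available. Lean on these libraries where they do the work, as an engineer would, in place of code of your own. Each camera call takes 0.05 s, during which the arm holds its last target. There are 200 camera calls.

## Working session

There is one attempt and no reset: what is moved stays moved. The work goes in short steps, Python scripts to look and compute and a shell command to move; the robot and the scene stay as the last step left them, time stands still between calls to the robot, and variables do not carry over. Pictures are saved under pics/ and viewed, about 8 in all and at most 12, crops included, and the job is handed in when it is done.

```bash
mkdir -p pics; ls
python3 - <<'E'
from rig import *
import cv2
s=observe();print(s['time_s'],s['position'],s['tool_rot'],s['ft_force'],s['grip_width'])
for n in("scene","side"):
    d=get_image(n);cv2.imwrite(f'pics/{n}0.png',d['frame'][:,:,::-1]);print(n,d['fov_y'],d['cx'],d['cy'],d['world_to_cam'])
E
```

```text
pics
0.0 [0.22348863 0.5022542  0.24470904] [[ 4.06638460e-01  9.13588762e-01 -8.58817255e-04]
 [ 9.13588070e-01 -4.06639248e-01 -1.16618712e-03]
 [-1.41464425e-03 -3.10388666e-04 -9.99998951e-01]] [-0.31555341 -0.43142741  0.28812468] 0.085048979414701
scene 42.120232546778325 287.3370143287773 203.9412239819413 [[-0.41167615  0.91132544  0.00294666  0.26512085]
 [-0.78280646 -0.3552717   0.51087773  0.37179484]
 [ 0.46662274  0.20800951  0.85964833 -1.54284006]
 [ 0.          0.          0.          1.        ]]
side 44.880019428821896 277.85130393834385 207.00197059543984 [[ 0.71127363 -0.70290377 -0.00401462 -0.41709711]
 [ 0.43088381  0.43148787  0.79256379 -0.24765525]
 [-0.55536382 -0.56545956  0.6097758  -1.0431917 ]
 [ 0.          0.          0.          1.        ]]
```

View pics/scene0.png

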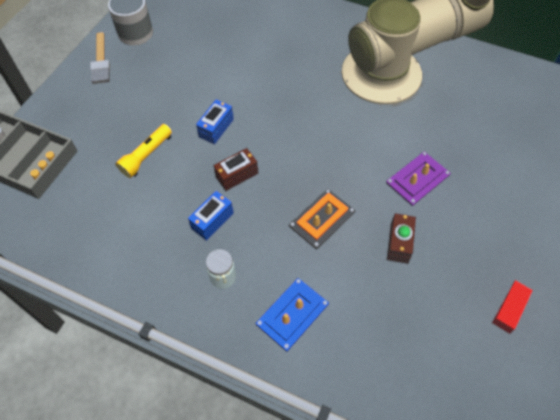

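View pics/side0.png

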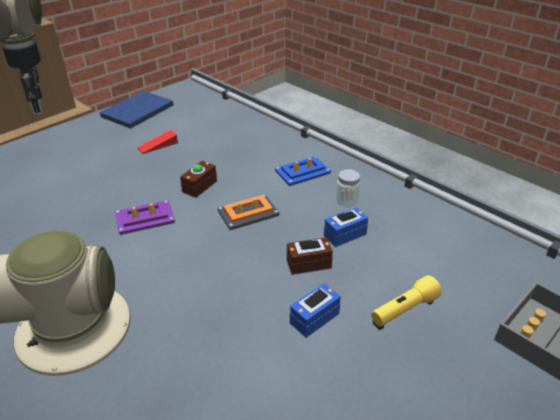

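The scene view shows the brown switch box at about (236,168), the orange stud plate at (323,217), the lamp box at (402,238) and the jar at (221,268). In the side view the switch box is at (310,255) and the plate at (248,210). There are two blue boxes beside the switch box.

```bash
cat > h.py <<'E'
import numpy as np, cv2
from rig import *
def ray(d,u,v,fish=False):
    f=210/np.tan(np.radians(d['fov_y']/2)); x=(u-d['cx'])/f; y=(v-d['cy'])/f
    if fish:
        r=np.hypot(x,y); k=np.sin(r)/r if r>1e-9 else 1.; c=np.array([x*k,-y*k,-np.cos(r)])
    else: c=np.array([x,-y,-1.])
    W=d['world_to_cam'];R=W[:3,:3]; return -R.T@W[:3,3], R.T@c
def onz(d,u,v,z,fish=False):
    o,r=ray(d,u,v,fish); return o+r*(z-o[2])/r[2]
def proj(d,P,fish=False):
    f=210/np.tan(np.radians(d['fov_y']/2)); W=d['world_to_cam']; c=W[:3,:3]@np.asarray(P,float)+W[:3,3]
    x,y,z=c[0],-c[1],-c[2]
    if fish:
        r=np.hypot(x,y); t=np.arctan2(r,z); k=t/r if r>1e-9 else 1/z
    else: k=1/z
    return np.array([d['cx']+f*x*k,d['cy']+f*y*k])
def tri(obs):
    A=np.zeros((3,3));b=np.zeros(3)
    for d,u,v,fi in obs:
        o,r=ray(d,u,v,fi);r=r/np.linalg.norm(r);M=np.eye(3)-np.outer(r,r);A+=M;b+=M@o
    return np.linalg.solve(A,b)
E
python3 - <<'E'
from h import *
s=get_image("scene");d=get_image("side")
P={'switch top':((235,161),(309,246),.062),'plate':((323,217),(248,210),.012),'lamp':((403,232),(198,170),.07),'jarlid':((220,259),(348,177),.084),'blueA':((214,115),(315,299),.065),'blueB':((211,209),(346,218),.065)}
for k,(a,b,z) in P.items(): print(k,onz(s,*a,z).round(3),onz(d,*b,z).round(3),tri([(s,*a,0),(d,*b,0)]).round(3))
w=get_image("wrist");print(w['fov_y'],w['cx'],w['cy']);o=observe();R=o['tool_rot'];W=w['world_to_cam'];C=-W[:3,:3].T@W[:3,3];print('cam in tool',R.T@(C-o['position']),R.T@W[:3,:3].T)
E
```

```text
switch top [ 0.48  -0.212  0.062] [ 0.473 -0.215  0.062] [ 0.477 -0.213  0.058]
plate [0.508 0.031 0.012] [0.505 0.029 0.012] [0.507 0.031 0.01 ]
lamp [0.502 0.216 0.07 ] [0.479 0.199 0.07 ] [0.492 0.217 0.055]
jarlid [ 0.732 -0.117  0.084] [ 0.724 -0.122  0.084] [ 0.73  -0.118  0.079]
blueA [ 0.377 -0.324  0.065] [ 0.362 -0.333  0.065] [ 0.37  -0.328  0.055]
blueB [ 0.623 -0.2    0.065] [ 0.607 -0.212  0.065] [ 0.618 -0.204  0.054]
65.70646984690485 274.3397786472166 212.45929494132162
cam in tool [ 9.16499099e-05 -7.72493300e-02 -1.27112493e-01] [[ 9.99999950e-01  1.77900480e-05 -3.15136567e-04]
 [-7.80103028e-05 -9.53506747e-01 -3.01371658e-01]
 [-3.05846259e-04  3.01371668e-01 -9.53506699e-01]]
```

```bash
python3 - <<'E'
from h import *
s=get_image("scene")
A=[onz(s,*p,.012)[:2] for p in((329,191),(355,209),(317,245),(291,219))]
B=[onz(s,*p,.055)[:2] for p in((215,165),(250,150),(257,162),(222,178))]
for Q in(A,B):
    for i in range(4):
        e=Q[(i+1)%4]-Q[i];print(np.hypot(*e).round(3),np.degrees(np.arctan2(e[1],e[0])).round(1)%180)
E
python3 -m crank '[0,0,0,0.02,-0.04,0,100, 0,0,0,0.02,-0.04,0,100, 0,0,0,0.02,-0.04,0,100, 0,0,0,0.02,-0.04,0,100, 0,0,0,0.02,-0.04,0,100, 0,0,0,0.025,-0.04,0,100, 0,0,0,0.025,-0.04,0,100, 0,0,0,0.025,-0.04,0,100, 0,0,0,0.025,-0.04,0,100, 0,0,0,0.025,-0.04,0,100, 0,0,0,0.02,-0.04,0,100, 0,0,0,0,0,0,100, 0,0,0,0,0,0,100]'
python3 - <<'E'
from h import *
w=get_image("wrist");cv2.imwrite('pics/w1.png',w['frame'][:,:,::-1]);import pickle;pickle.dump(w,open('w1.pkl','wb'));print(observe()['position'],observe()['time_s'],proj(w,(.507,.031,.012),True))
E
```

```text
0.078 74.2
0.134 160.0
0.09 65.4
0.121 154.4
0.094 142.8
0.04 51.2
0.094 143.9
0.042 51.400000000000006
time_s: 1.6
position: [0.4687, 0.0619, 0.2451]
tool_rot: [[0.408, 0.913, -0.001], [0.913, -0.408, 0.0], [-0.0, -0.001, -1.0]]
ft_force: [-0.6, 0.0, -0.2]
grip_width: 0.0851
[0.46833016 0.06270892 0.24519612] 1.65 [263.40755302 221.48208377]
```

View pics/w1.png

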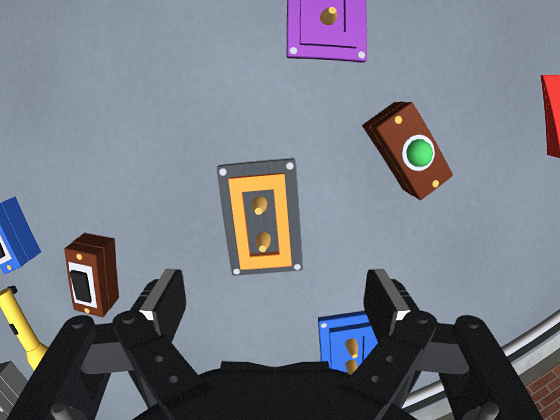

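The wrist view shows the plate at about (260,215), upright and rotated slightly, with studs at (260,205) and (264,241). The switch box is at (90,275). I'll measure the plate from its orange frame and the screws.

Run:
```python
from h import *
import pickle
w=pickle.load(open('w1.pkl','rb'))
hsv=cv2.cvtColor(w['frame'],cv2.COLOR_RGB2HSV);m=cv2.inRange(hsv,(10,150,150),(25,255,255))
n,l,st,c=cv2.connectedComponentsWithStats(m);i=1+np.argmax(st[1:,4]);print(st[i])
cn=max(cv2.findContours((l==i).astype(np.uint8),0,1)[0],key=cv2.contourArea)
P=np.float32([onz(w,*p[0],.0225,True)[:2] for p in cn])*1000
print(cv2.minAreaRect(P))
r=cv2.boxPoints(cv2.minAreaRect(P));e=[r[1]-r[0],r[2]-r[1]];print([(np.hypot(*x),np.degrees(np.arctan2(x[1],x[0]))%180) for x in e])
Q=np.array([onz(w,*p,.0125,True)[:2] for p in((223,172),(291,166),(297,267),(236,271))]);print(Q.mean(0),Q)
print(np.degrees(np.arctan2(*(Q[0]-Q[3])[::-1])),np.degrees(np.arctan2(*(Q[1]-Q[2])[::-1])))
for p in((259,211),(264,246)):print(onz(w,*p,.012,True))
```

```text
[ 229  174   63   96 2983]
((505.0450439453125, 28.943044662475586), (61.85008239746094, 112.0398178100586), 70.92110443115234)
[(np.float32(112.039795), np.float32(160.92111)), (np.float32(61.850082), np.float32(70.92111))]
[0.50621852 0.02915743] [[ 0.43444575  0.01389342]
 [ 0.45984499  0.08655744]
 [ 0.57814158  0.04398622]
 [ 0.55244174 -0.02780737]]
160.53615726512336 160.2077918707915
[0.49321238 0.03170367 0.012     ]
[0.5357219  0.01853829 0.012     ]
```

Plate measured: centre (0.5055, 0.029), long axis 160.7°. The frame comes out at 112 x 62 mm, which matches the given size. Next I'll look at the switch box.

```bash
python3 -m crank '[0,0,-0.04,0,-0.046,0,100, 0,0,-0.04,0,-0.046,0,100, 0,0,-0.04,0,-0.046,0,100, 0,0,-0.04,0,-0.046,0,100, 0,0,-0.04,0,-0.046,0,100, 0,0,-0.03,0,-0.045,0,100, 0,0,0,0,0,0,100, 0,0,0,0,0,0,100]'
python3 - <<'E'
from h import *
w=get_image("wrist");cv2.imwrite('pics/w2.png',w['frame'][:,:,::-1]);import pickle;pickle.dump(w,open('w2.pkl','wb'))
E
```

```text
time_s: 2.45
position: [0.4687, -0.2117, 0.2452]
tool_rot: [[0.604, 0.797, -0.0], [0.797, -0.604, 0.001], [0.0, -0.001, -1.0]]
ft_force: [0.3, 1.2, 0.3]
grip_width: 0.0854
```

View pics/w2.png

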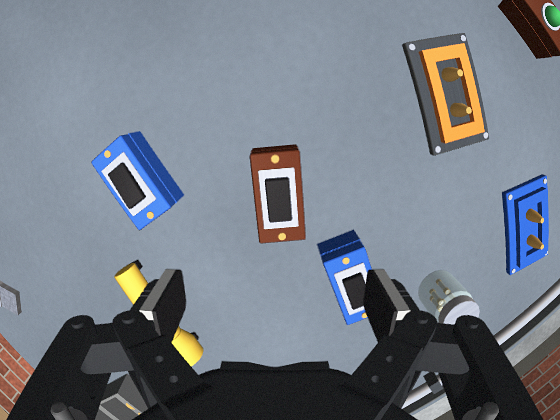

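The switch box top is centred, with corners at about (250,155), (300,151), (305,239) and (259,243), and gold screws at (275,159) and (282,237). The upper blue box edge starts at (318,245), to the lower right.

Run:
```python
from h import *
import pickle
w=pickle.load(open('w2.pkl','rb'))
C=np.array([onz(w,*p,.055,True)[:2] for p in((250,155),(300,151),(305,239),(259,243))])
S=np.array([onz(w,*p,.0555,True)[:2] for p in((275,159),(282,237))])
print('top corners ctr',C.mean(0),'screws ctr',S.mean(0),'axis',np.degrees(np.arctan2(*(S[0]-S[1])[::-1])))
for i in range(4):
    e=C[(i+1)%4]-C[i];print(np.hypot(*e),np.degrees(np.arctan2(e[1],e[0]))%180)
# refined: brown top bezel (white) region at z .055..; brown+all mask of box outline
h=cv2.cvtColor(w['frame'],cv2.COLOR_RGB2HSV)[150:246,245:310]; 
print(cv2.cvtColor(w['frame'],cv2.COLOR_RGB2HSV)[[165,165,150,200,200],[260,290,275,255,350]])
mb=cv2.inRange(cv2.cvtColor(w['frame'],cv2.COLOR_RGB2HSV),(0,0,200),(180,60,255))
n,l,st,c=cv2.connectedComponentsWithStats(mb)
for i in range(1,n):
    if st[i,4]>200 and 240<c[i][0]<310 and 150<c[i][1]<250:
        cn=max(cv2.findContours((l==i).astype(np.uint8),0,1)[0],key=cv2.contourArea)
        print('bezel',cv2.minAreaRect(np.float32([onz(w,*p[0],.058,True)[:2] for p in cn])*1000),st[i])
print('blue nearest',onz(w,318,245,.055,True),onz(w,355,232,.055,True),onz(w,328,272,.055,True),onz(w,318,245,.0,True))
```

```text
top corners ctr [ 0.4779707  -0.21299088] screws ctr [ 0.47844176 -0.21335557] axis 148.00713455475062
0.04915987120454344 57.4968698167348
0.09277225379794941 147.3446756100432
0.04883644813392426 58.13998898095416
0.09332011634564008 147.54603028954696
[[  8 152 139]
 [  8 166 129]
 [  9 249  40]
 [  8 179 101]
 [109  38 169]]
bezel ((477.28631591796875, -212.72308349609375), (35.24363327026367, 61.35612487792969), 58.089927673339844) [258 168  41  61 988]
blue nearest [ 0.54425591 -0.21019772  0.055     ] [ 0.55650737 -0.16994315  0.055     ] [ 0.57832496 -0.21971985  0.055     ] [ 0.56800544 -0.2180149   0.        ]
```

```bash
python3 -m crank '[0,0,0.03,0.003,0,-0.04,100, 0,0,0.03,0.003,0,-0.04,100, 0,0,0.027,0.003,-0.001,-0.04,100, 0,0,0,0,0,-0.03,100, 0,0,0,0,0,-0.03,100, 0,0,0,0,0,-0.02,100, 0,0,0,0,0,-0.017,100, 0,0,0,0,0,0,100, 0,0,0,0,0,0,100]'
python3 -m crank '[0,0,0,0,0,0,0, 0,0,0,0,0,0,0, 0,0,0,0,0,0,0, 0,0,0,0,0,0,0, 0,0,0,0,0,0,0, 0,0,0,0,0,0,0]' 80
```

```text
time_s: 3.4
position: [0.4781, -0.2124, 0.029]
tool_rot: [[0.531, 0.847, 0.0], [0.847, -0.531, -0.0], [0.0, 0.0, -1.0]]
ft_force: [-0.1, 0.1, 0.2]
grip_width: 0.0852
time_s: 4.0
position: [0.478, -0.2137, 0.0294]
tool_rot: [[0.533, 0.846, 0.002], [0.846, -0.533, -0.001], [-0.0, 0.002, -1.0]]
ft_force: [-0.0, 1.2, 6.5]
grip_width: 0.0491
```

```bash
python3 -m crank '[0,0,0,0,0,0.02,0, 0,0,0,0,0,0.04,0, 0,0,0,0,0,0.04,0, 0,0,0.035,0.004,0.04,0,0, 0,0,0.035,0.004,0.04,0,0, 0,0,0.035,0.005,0.04,0,0, 0,0,0.04,0.005,0.04,0,0, 0,0,0.04,0.005,0.04,0,0, 0,0,0.04,0.004,0.042,0,0, 0,0,0,0,0,0,0, 0,0,0,0,0,0,0, 0,0,0,0,0,0,0]'
python3 - <<'E'
from h import *
w=get_image("wrist");import pickle;pickle.dump(w,open('w3.pkl','wb'))
print(observe()['grip_width'])
s=get_image("side");a=w['frame'][:,:,::-1];b=s['frame'][120:300,150:350,::-1]
cv2.imwrite('pics/w3.png',a);cv2.imwrite('pics/s3.png',cv2.resize(b,None,fx=3,fy=3))
E
```

```text
time_s: 5.2
position: [0.5046, 0.0277, 0.1284]
tool_rot: [[0.331, 0.943, -0.0], [0.943, -0.331, -0.0], [-0.0, 0.0, -1.0]]
ft_force: [-0.3, -0.1, -2.0]
grip_width: 0.0491
0.049287731911471434
```

View pics/w3.png

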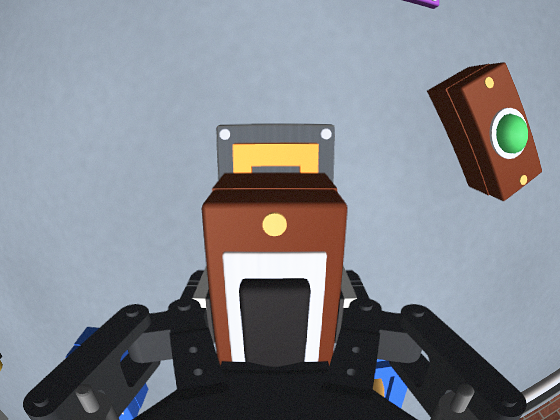

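View pics/s3.png

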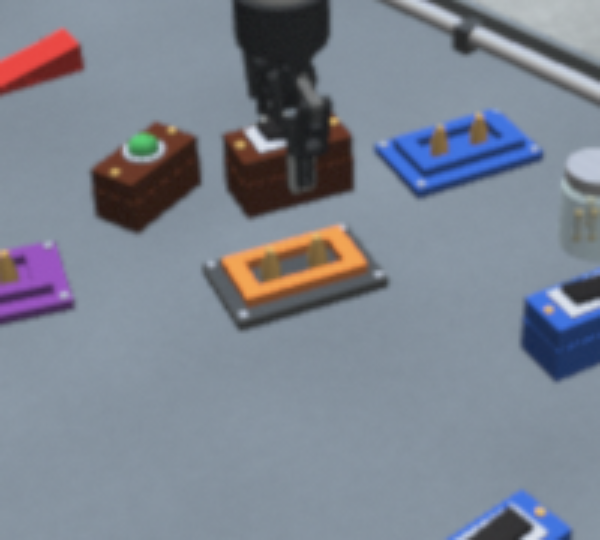

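The box is held upright, with its rear top edge running from (205,207) to (346,207) and the screw at (274,225). The plate lies straight below it. I'll check the in-hand offset.

Run:
```python
from h import *
import pickle
w=pickle.load(open('w3.pkl','rb'));o=observe();p=o['position'];R=o['tool_rot'];z=p[2]+.0256
print(p)
for uv,zz in(((205,207),z),((346,207),z),((274,225),z+.001)):
    print((R.T@(onz(w,*uv,zz,True)-p)*1000).round(1))
print('plate bolts', [onz(w,*q,.0125,True).round(4) for q in((225,134),(326,134))])
d=np.array([.5055,.029])-p[:2];print('need',d*1000,'yaw err',160.7-np.degrees(np.arctan2(R[1,0],R[0,0]))-90)
```

```text
[0.50463208 0.02737561 0.12832815]
[-22.5 -47.1 -25.6]
[ 24.2 -47.2 -25.6]
[  0.3 -41.2 -26.6]
plate bolts [array([0.4341, 0.0136, 0.0125]), array([0.459 , 0.0849, 0.0125])]
need [0.86792136 1.62438836] yaw err 0.10080391476627426
```

```bash
python3 -m crank '[0,0,0,0,0.002,-0.03,0, 0,0,0,0,0,-0.03,0, 0,0,0,0,0,-0.01,0, 0,0,0,0,0,0,0]'
python3 -m crank '[0,0,0,0,0,-0.003,0, 0,0,0,0,0,-0.003,0, 0,0,0,0,0,-0.002,0, 0,0,0,0,0,-0.002,0, 0,0,0,0,0,0,0]'
python3 -m crank '[0,0,0,0,0,-0.002,0, 0,0,0,0,0,-0.002,0, 0,0,0,0,0,-0.001,0, 0,0,0,0,0,0,0, 0,0,0,0,0,0,0]'
```

```text
time_s: 5.7
position: [0.5042, 0.0299, 0.0575]
tool_rot: [[0.332, 0.943, -0.003], [0.943, -0.332, 0.0], [-0.0, -0.003, -1.0]]
ft_force: [0.5, -0.7, -2.5]
grip_width: 0.0493
time_s: 6.2
position: [0.5052, 0.0303, 0.0492]
tool_rot: [[0.33, 0.944, 0.002], [0.944, -0.33, -0.001], [0.0, 0.002, -1.0]]
ft_force: [-0.4, -0.8, 3.1]
grip_width: 0.0491
time_s: 6.7
position: [0.5052, 0.0303, 0.0441]
tool_rot: [[0.33, 0.944, 0.002], [0.944, -0.33, -0.0], [0.0, 0.002, -1.0]]
ft_force: [-0.7, -0.6, 6.1]
grip_width: 0.0492
```

```bash
python3 -m crank '[0,0,0,0,0,-0.002,0, 0,0,0,0,0,-0.001,0, 0,0,0,0,0,-0.001,0, 0,0,0,0,0,0,0, 0,0,0,0,0,0,0]'
python3 -m crank '[0,0,0,0,0,-0.001,0, 0,0,0,0,0,-0.001,0, 0,0,0,0,0,0,0]'
```

```text
time_s: 7.2
position: [0.5053, 0.0303, 0.0418]
tool_rot: [[0.33, 0.944, 0.003], [0.944, -0.33, -0.001], [0.0, 0.003, -1.0]]
ft_force: [-7.9, -1.3, 27.0]
grip_width: 0.0491
time_s: 7.5
position: [0.5053, 0.0303, 0.0417]
tool_rot: [[0.33, 0.944, 0.004], [0.944, -0.33, -0.001], [0.0, 0.005, -1.0]]
ft_force: [-13.5, -0.2, 50.4]
grip_width: 0.0494
```

Hard stop at TCP z 0.0417, against an expected 0.0414. I'll unload, open and retreat.

```bash
python3 -m crank '[0,0,0,0,0,0.002,0, 0,0,0,0,0,0.001,0, 0,0,0,0,0,0,0, 0,0,0,0,0,0,100, 0,0,0,0,0,0,100, 0,0,0,0,0,0,100, 0,0,0,0,0,0,100, 0,0,0,0,0,0,100]'
python3 -m crank '[0,0,0,0,0,0.02,100, 0,0,0,0,0,0.04,100, 0,0,0,0,0,0.04,100, 0,0,0,0,0,0.05,100, 0,0,0,-0.01,0,0.04,100, 0,0,0,0,0,0,100, 0,0,0,0,0,0,100]'
python3 - <<'E'
from h import *
w=get_image("wrist");import pickle;pickle.dump(w,open('w4.pkl','wb'))
s=get_image("side");c=get_image("scene");pickle.dump(s,open('s4.pkl','wb'))
cv2.imwrite('pics/w4.png',w['frame'][:,:,::-1]);cv2.imwrite('pics/s4.png',cv2.resize(s['frame'][130:280,150:350,::-1],None,fx=4,fy=4,interpolation=2))
E
```

```text
time_s: 8.3
position: [0.5046, 0.0305, 0.0402]
tool_rot: [[0.33, 0.944, -0.0], [0.944, -0.33, 0.0], [-0.0, -0.0, -1.0]]
ft_force: [-0.1, 0.4, -0.8]
grip_width: 0.0856
time_s: 9.0
position: [0.4945, 0.0305, 0.2305]
tool_rot: [[0.33, 0.944, 0.001], [0.944, -0.33, -0.0], [0.0, 0.001, -1.0]]
ft_force: [-0.6, 0.7, -0.1]
grip_width: 0.0856
```

View pics/w4.png

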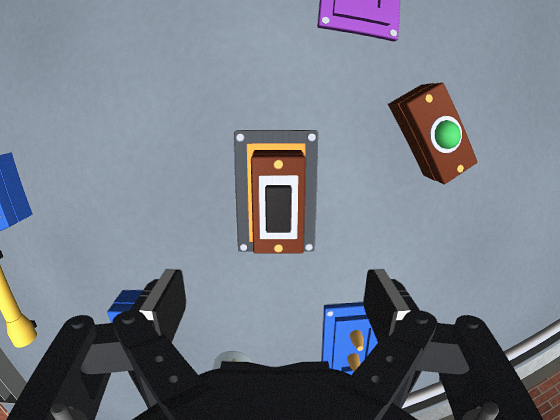

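View pics/s4.png

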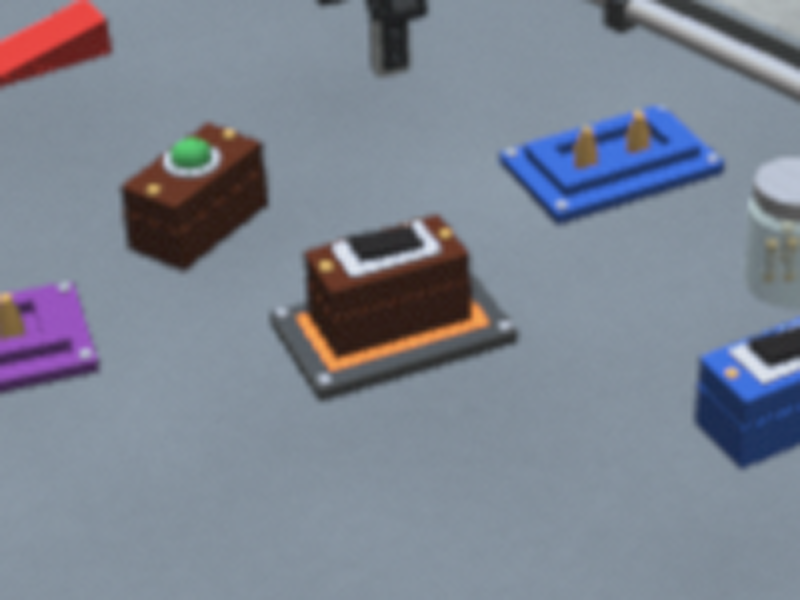

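The box stands upright on the plate with the frame flush, screws at (278,164) and (278,249). The lamp, the jar and the look-alikes haven't moved. Now a numeric check of position and height.

Run:
```python
from h import *
import pickle
w=pickle.load(open('w4.pkl','rb'));s=pickle.load(open('s4.pkl','rb'))
a,b=[onz(w,*p,.0675,True) for p in((278,164.5),(278,248.5))]
print('centre',(a+b)/2,'axis',np.degrees(np.arctan2(*(a-b)[1::-1])),'spacing',np.hypot(*(a-b)[:2]))
f=lambda u,v:(150+u/4,130+v/4)
for wp,sp in(((278,164.5),(326,266)),((278,248.5),(446,233))): print('tri',tri([(w,*wp,True),(s,*f(*sp),False)]))
Q=np.array([onz(w,*p,.0125,True)[:2] for p in((240,138),(312,138),(309,247),(243,247))]);print('plate',Q.mean(0))
w2=pickle.load(open('w2.pkl','rb'));S=[onz(w2,*p,.0555,True) for p in((275,159),(282,237))];print('spacing at shelf',np.hypot(*(S[0]-S[1])[:2]))
for p in((326,266),(446,233)):print('side@.0675',onz(s,*f(*p),.0675))
```

```text
centre [0.50562665 0.03055967 0.0675    ] axis 160.89612577783373 spacing 0.08214982820886345
tri [0.4663203  0.04424884 0.06848962]
tri [0.54423045 0.0171699  0.06828667]
plate [0.50638638 0.0286754 ]
spacing at shelf 0.08226366387495727
side@.0675 [0.46677353 0.04545198 0.0675    ]
side@.0675 [0.54512398 0.01799462 0.0675    ]
```

```bash
python3 -c "
from rig import *
print(observe()['ft_force'],observe()['time_s']);print(close_job())"
```

```text
[ 0.15011372  0.07724153 -0.48819264] 9.15
the job is handed in; nothing more can be done
None
```

The brown switch unit is pressed home on the steel plate and released, and the job was handed in at 9.15 s. No verdict was reported.

I gripped the unit by its long sides at about (0.478, -0.213), lined it up with the plate at about (0.506, 0.029), and pressed it down to a hard stop. The wrist force reached about 50 N there. I then opened the gripper and moved the arm up clear.

| Check | Measured | Required |
|---|---|---|
| Centre to plate centre | about 2 mm | within 15 mm |
| Long axes, box and plate | 160.9° and 160.7° | within 20° |
| Top face height | about 68 mm (67 mm if fully home, 77.5 mm if stopped on the frame) | underside within 4 mm of the plate |
| TCP height at the stop | 41.7 mm (41.4 mm predicted) | – |
| Wrist force after the retreat | about 0.5 N, arm clear of everything | no contact |

- **Bystanders:** in the last pictures the lamp unit and the look-alikes stood where they had been, judged by eye only. The glass jar was only partly in those frames, but the arm never went near it.
- **Disagreements:** the side and wrist cameras differed by about 1 mm, which is within their calibration. No check failed.

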